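# Shim the gap of a short-stroke clamp and hold it shut

## Robot

A 6-joint arm with a two-finger parallel gripper is mounted at the origin on a cart in front of the work surface, level with it; the furniture and walls round the work are solid. World frame = base frame: x ahead of the robot, y to its left, z up, the work surface at z = 0. Lengths are in m, angles in rad, forces in N, time in s.
With the tool pointing down it reaches from about 0.375 to 0.9 m from the base axis. Payload 3.1 kg.
Tool frame: the origin (TCP) lies midway between the tips of the shut fingers; the grasp point (between the pads) lies 19 mm behind it; x points along the fingers, y is the direction in which the jaws open and shut, and the axes are right-handed (so a half turn about x gives the same grasp; the last joint's range is limited). The gripper opens to 87 mm and grips with 3 to 60 N. Pads are 19 mm wide; open, the fingers measure 117 mm over their backs; the gripper's body (75 mm by 190 mm) begins 51 mm behind the grasp point.
Start: joints at [1.038, 0.527, 1.433, -0, 1.181, -0.178], TCP at [0.217, 0.586, 0.223] pointing down, gripper open.
Joint ranges: [-3.08, 3.08], [-0.75, 2.2], [0.22, 2.44], [-1.43, 4.57], [0, 2.65], [-2.85, 2.85]. Speed limits (rad/s): [2.79, 2.79, 3.14, 3.14, 3.14, 3.14].

## Interface

Orientations are given as a unit quaternion [x, y, z, w].
In Python, from rig import get_obs, imaging, robot gives the robot as it stands.
- The arm moves only by the shell command python3 -m inch 'ROWS' [FORCE]. ROWS is JSON, a list of rows, each a list of 3 entries, a list of its own where there are three numbers: the finger opening in mm, from 0 to 87, then the shift along the tool's x, y, z in mm, then the turn, a rotation vector about the tool's x, y, z in degrees. In form: [[grip, [dx, dy, dz], [wx, wy, wz]], ...]. A call has 1 to 12 rows; each row shifts and turns the pose as measured when the row begins, along the tool's axes as they then stand; what a row does not reach is not made up. A row lasts 1/8 s, in which the tool goes at most 62.5 mm and 10.7 degrees, less where a joint would pass 70% of its speed; a pose out of reach is approached as far as the arm can. A call with a gripper value outside its range is refused whole. The fingers move at their own pace and stop on an object; FORCE is the grip in N (left out, the last holds). Time passes only in rows, so rows that do not move let the fingers close. It gives the time, the measured TCP pose, the force and the opening at its end, in the units of the state.
- get_obs(): the state, without advancing time (a new reading comes with each control period).
- imaging.camera(name): name is "scene" or "side" or "wrist"; returns the picture (420x560x3 uint8, red, green, blue); there is no depth.
- imaging.camera_params(name): a dict with "camera_matrix" (3x3 intrinsics, pixels), "xyz" and "rotation" of the camera in the world. Camera axes: x right, y down, z forward; pixel columns grow to the right and rows downward; lengths in m; the calibration is good to about 2 mm. The wrist camera is an equidistant fisheye: a pixel r from the principal point sees the ray r / f radians off the axis. A picture is of the moment at which its call begins: read the wrist's pose just before it. camera_params takes no time and is no camera call; for the wrist camera it gives the pose at the moment of the call.
- robot.hand_in(): hands the job in, once; it reports no verdict.
Trained networks look in the newest picture that a camera, given by its name, has taken for a name from the list of things; names that differ only in an ending like _2 or _b are one class to them, and where a whole thing is asked for, a point or a joint stands for the part that bears it (a point fixed in the world has none). Each returns a list of dicts, best first, with "confidence" (0 to 1); they miss things now and then, are a little off and sometimes report something else, mostly with a low value. They report only what shows in the picture. A call takes as long as a camera call. They do not tell look-alikes from the thing itself.
- imaging.cut_out(camera, target): "pixels" (420x560 bool, what is visible of it) and "box" ([centre column, centre row, width, height] in pixels, round what is visible of it).
- imaging.tip_of(camera, target): "pixel" ([column, row] in pixels: a listed point, or the origin of a listed thing).
The state is a dict: "time": time; "q": joint angles; "joint_velocities": joint speeds; "joint_torque": joint torques, N m; "position": TCP position; "tool_rot": TCP orientation; "ft_force": force on the tool from outside, world axes, zero at the start; "moment": the same for the moment, N m; "grip_width": finger opening in m.
Only numpy, scipy, OpenCV 4.12 (cv2) and the standard library are available. Lean on these libraries where they do the work, as an engineer would, in place of code of your own. Each camera call takes 0.05 s, during which the arm holds its last target. There are 200 camera calls.

## Task

The spring jaw of the clamping fixture is too short in its travel to reach the work block. One slotted shim already sits in the gap. Take more from the white rack and set them astride the narrow rail between jaw and block, fully down, upright and square to the rail; add them one after another until the jaw, pushed at its push plate, nips the stack firmly against the block before it reaches its end stop; leave the shims you do not need in the rack and do not disturb the other things on the bench. The program finishes while the robot is still holding the jaw pushed shut on the stack: do not let go, or the spring opens it again.

Things in the scene. Friction and masses are not known exactly. Their poses are not given: they have to be found in the camera images.
- fixture: fixed clamping fixture: grey base plate 190 x 70 x 10 mm carrying a narrow horizontal steel rail (12 mm wide, 20 mm tall, top face 60 mm above the bench). Origin: on the bench under the rail's centre line, straight below the open jaw's face. x: along the rail from the jaw towards the work block (the closing direction), z up
- jaw (a joint): the spring jaw's travel along the rail in m: 0 = fully open (where its spring keeps it), 0.016 = end stop. Return spring: 3 N at 0 to 5.4 N at the end stop. The stop is hard, and a stack that is nipped is hard too; they differ by the travel at which the jaw stops
- jaw_face (a point): centre line of the jaw's clamping face, 60 mm above the bench; the face is 46 mm wide, from 20 to 72 mm above the bench, and moves with the jaw
- push_plate (a point): point on the outer face of the steel push plate that stands up at the back of the jaw, 32 mm behind the clamping face and 85 mm above the bench; the plate is 42 mm wide, 12 mm thick, with its top 105 mm above the bench; pushing this face along the fixture's +x closes the jaw. The space behind it is free above the rail
- block_face (a point): centre line of the face of the fixed aluminium work block that looks at the jaw, 60 mm above the bench; the face is 50 mm wide, its top 74 mm above the bench. With the jaw open the gap from jaw face to block face is 25 to 40 mm
- rack: fixed white rack 122 x 74 x 28 mm; origin: centre of its underside. Three slots (11 x 48 mm, 20 mm deep) along its x at -38, 0 and 38 mm, a shim upright in each, foot 8 mm above the bench, axes parallel to the rack's. Between rack and fixture stand a block heater (122 mm tall) and a bag sealer (its arm up to 205 mm tall): carry things over them
- shim0_mid (a point): slotted aluminium shim already astride the rail, 1 to 4 mm from the block's face. 9 mm thick (x), 46 wide (y), 91 tall; this point is half-way up on its centre line, 60.5 mm above the bench when astride the rail. Two legs 14 mm wide; slot between them 18 mm wide, open below, its top 0.5 mm below this point. Grip tab 20 mm wide (y) from 15.5 to 45.5 mm above this point. 0.06 to 0.11 kg
- shim1_mid (a point): a slotted shim exactly like shim0, standing in the rack at the start
- shim2_mid (a point): another slotted shim like shim0, standing in the rack at the start
- shim3_mid (a point): another slotted shim like shim0, standing in the rack at the start
- petri_dish_1: petri dish, 64 mm across, 14 mm high; bystander, origin at its underside
- beaker: empty glass beaker, 54 mm across, 70 mm high; bystander, origin at its underside
- screwdriver: screwdriver, 178 mm long, lying; bystander, origin at its underside
Things that resemble listed ones, but are neither listed nor needed, are in the scene too. Leave any purple look-alike of the part that bears shim1_mid alone.

How it is judged:
On the way:
1. a further shim sits astride the rail in the gap (((x of shim1_mid in the frame of fixture between -0.002 and 0.045 m and y of shim1_mid in the frame of fixture between -0.006 and 0.006 m and z of shim1_mid in the frame of fixture between 0.0575 and 0.0635 m and angle between shim1_mid's own z axis and vertical below 0.1 rad and angle between the x axis of shim1_mid and the x axis of fixture, either way round below 0.15 rad) or (x of shim2_mid in the frame of fixture between -0.002 and 0.045 m and y of shim2_mid in the frame of fixture between -0.006 and 0.006 m and z of shim2_mid in the frame of fixture between 0.0575 and 0.0635 m and angle between shim2_mid's own z axis and vertical below 0.1 rad and angle between the x axis of shim2_mid and the x axis of fixture, either way round below 0.15 rad) or (x of shim3_mid in the frame of fixture between -0.002 and 0.045 m and y of shim3_mid in the frame of fixture between -0.006 and 0.006 m and z of shim3_mid in the frame of fixture between 0.0575 and 0.0635 m and angle between shim3_mid's own z axis and vertical below 0.1 rad and angle between the x axis of shim3_mid and the x axis of fixture, either way round below 0.15 rad))), for 0.2 s.
At the end, for the whole second after the job is handed in: robot pushes the jaw (over 3 N); shims squeezed over 3 N against jaw and block; jaw still, travel under 15.5 mm; every shim is fully down astride the rail in the gap (height 3 mm, sideways 6 mm, upright 0.1 rad, square 0.15 rad) or (spares) stands in the rack ((contact force between jaw and shim0 above 3 N or contact force between jaw and shim1 above 3 N or contact force between jaw and shim2 above 3 N or contact force between jaw and shim3 above 3 N) and (contact force between block and shim0 above 3 N or contact force between block and shim1 above 3 N or contact force between block and shim2 above 3 N or contact force between block and shim3 above 3 N) and (contact force between jaw and the fingers above 3 N or contact force between jaw and the arm above 3 N) and value of joint jaw below 0.0155 m and velocity of joint jaw between -0.005 and 0.005 m/s and ((x of shim1_mid in the frame of fixture between -0.002 and 0.045 m and y of shim1_mid in the frame of fixture between -0.006 and 0.006 m and z of shim1_mid in the frame of fixture between 0.0575 and 0.0635 m and angle between shim1_mid's own z axis and vertical below 0.1 rad and angle between the x axis of shim1_mid and the x axis of fixture, either way round below 0.15 rad) or (horizontal distance between shim1_mid and rack below 0.07 m and height (world z) of shim1_mid below 0.06 m and angle between shim1_mid's own z axis and vertical below 0.2 rad)) and ((x of shim2_mid in the frame of fixture between -0.002 and 0.045 m and y of shim2_mid in the frame of fixture between -0.006 and 0.006 m and z of shim2_mid in the frame of fixture between 0.0575 and 0.0635 m and angle between shim2_mid's own z axis and vertical below 0.1 rad and angle between the x axis of shim2_mid and the x axis of fixture, either way round below 0.15 rad) or (horizontal distance between shim2_mid and rack below 0.07 m and height (world z) of shim2_mid below 0.06 m and angle between shim2_mid's own z axis and vertical below 0.2 rad)) and ((x of shim3_mid in the frame of fixture between -0.002 and 0.045 m and y of shim3_mid in the frame of fixture between -0.006 and 0.006 m and z of shim3_mid in the frame of fixture between 0.0575 and 0.0635 m and angle between shim3_mid's own z axis and vertical below 0.1 rad and angle between the x axis of shim3_mid and the x axis of fixture, either way round below 0.15 rad) or (horizontal distance between shim3_mid and rack below 0.07 m and height (world z) of shim3_mid below 0.06 m and angle between shim3_mid's own z axis and vertical below 0.2 rad)) and x of shim0_mid in the frame of fixture between -0.002 and 0.045 m and y of shim0_mid in the frame of fixture between -0.006 and 0.006 m and z of shim0_mid in the frame of fixture between 0.0575 and 0.0635 m and angle between shim0_mid's own z axis and vertical below 0.1 rad and angle between the x axis of shim0_mid and the x axis of fixture, either way round below 0.15 rad); the arm keeps its last pose, push and grip.
It fails at once if the petri_dish_1 is disturbed (moved over 30 mm) (distance of petri_dish_1 from where it was at the start of the episode above 0.03 m).
It fails at once if the beaker is disturbed (moved over 30 mm) (distance of beaker from where it was at the start of the episode above 0.03 m).
It fails at once if the screwdriver is disturbed (moved over 30 mm) (distance of screwdriver from where it was at the start of the episode above 0.03 m).
It also fails if it takes over 72 s, if anything falls off the work surface, if the arm or the gripper's body presses on something with over 40 N, if the wrist force passes 120 N, or if a joint passes its speed limit or range.

## Working session

There is one attempt and no reset: what is moved stays moved. The work goes in short steps, Python scripts to look and compute and a shell command to move; the robot and the scene stay as the last step left them, time stands still between calls to the robot, and variables do not carry over. Pictures are saved under pics/ and viewed, about 8 in all and at most 12, crops included, and the job is handed in when it is done.

```bash
ls; mkdir -p pics; cat > h.py <<'E'
import numpy as np, cv2, json
from scipy.spatial.transform import Rotation as R
from rig import get_obs, imaging, robot
def cam(n):
    p=imaging.camera_params(n); K=np.array(p["camera_matrix"]); X=np.array(p["xyz"]); r=np.array(p["rotation"])
    if r.shape!=(3,3): r=R.from_quat(r).as_matrix()
    return K,X,r
def ray(n,px,c=None):
    K,X,r=c or cam(n)
    d=np.array([(px[0]-K[0,2])/K[0,0],(px[1]-K[1,2])/K[1,1]])
    if n=="wrist":
        t=np.linalg.norm(d); v=np.r_[d/max(t,1e-9)*np.sin(t),np.cos(t)]
    else: v=np.r_[d,1]
    v=r@v; return X,v/np.linalg.norm(v)
def atz(n,px,z,c=None):
    X,v=ray(n,px,c); return X+v*(z-X[2])/v[2]
def proj(n,P,c=None):
    K,X,r=c or cam(n); v=r.T@(np.array(P)-X)
    if n=="wrist":
        t=np.arctan2(np.hypot(v[0],v[1]),v[2]); d=v[:2]/np.hypot(v[0],v[1])*t
    else: d=v[:2]/v[2]
    return d*[K[0,0],K[1,1]]+K[:2,2]
def tri(rs):
    A=0;b=0
    for X,v in rs:
        M=np.eye(3)-np.outer(v,v); A=A+M; b=b+M@X
    p=np.linalg.solve(A,b); return p,[float(np.linalg.norm((np.eye(3)-np.outer(v,v))@(p-X))) for X,v in rs]
def shot(n,f=None):
    im=imaging.camera(n)
    if f: cv2.imwrite("pics/"+f,im[:,:,::-1])
    return im
E
python3 - <<'E'
from h import *
np.set_printoptions(precision=4,suppress=True)
ims=[]
for n in ["scene","side","wrist"]:
    c=cam(n); print(n,c[0][0,0],c[1],c[2][:,2])
    ims.append(shot(n,n+"0.png"))
    for t in ["fixture","rack","jaw_face","push_plate","block_face","shim0_mid","beaker","petri_dish_1","screwdriver"]:
        r=imaging.tip_of(n,t)
        print(n,t,[(np.round(d["pixel"]).tolist(),round(d["confidence"],2)) for d in r[:6]])
cv2.imwrite("pics/a.png",np.hstack(ims[:2])[:,:,::-1])
o=get_obs();print(o["position"],o["tool_rot"],o["time"])
E
```

```text
pics
scene 462.1309786140673 [ 0.0049 -0.645   1.0098] [ 0.4014  0.5372 -0.7418]
scene fixture [([376.0, 326.0], 0.75)]
scene rack [([210.0, 175.0], 0.57)]
scene jaw_face [([376.0, 318.0], 0.73)]
scene push_plate [([369.0, 318.0], 0.82), ([379.0, 316.0], 0.43)]
scene block_face [([387.0, 306.0], 0.85)]
scene shim0_mid [([383.0, 309.0], 0.63)]
scene beaker [([307.0, 241.0], 0.67)]
scene petri_dish_1 []
scene screwdriver [([253.0, 264.0], 0.48)]
side 467.0115593937937 [0.5151 1.0464 0.8114] [-0.0254 -0.8042 -0.5939]
side fixture [([264.0, 160.0], 0.97), ([263.0, 142.0], 0.37)]
side rack [([276.0, 314.0], 0.69)]
side jaw_face [([267.0, 141.0], 0.63)]
side push_plate [([272.0, 136.0], 0.57)]
side block_face [([254.0, 141.0], 0.42)]
side shim0_mid [([255.0, 146.0], 0.57)]
side beaker [([250.0, 210.0], 0.6)]
side petri_dish_1 [([211.0, 317.0], 0.72)]
side screwdriver [([307.0, 214.0], 0.85), ([258.0, 296.0], 0.36)]
wrist 325.19226210127806 [0.148  0.6126 0.3847] [ 0.2529 -0.0935 -0.963 ]
wrist fixture []
wrist rack []
wrist jaw_face []
wrist push_plate []
wrist block_face []
wrist shim0_mid []
wrist beaker []
wrist petri_dish_1 []
wrist screwdriver []
[0.2171 0.586  0.2225] [ 0.1247  0.696  -0.1248  0.696 ] 1.5
```

```bash
python3 - <<'E'
from h import *
a=cv2.imread("pics/scene0.png");b=cv2.imread("pics/side0.png")
A=cv2.resize(a[90:390,130:480],(700,600));cv2.imwrite("pics/v1.png",A)
B=cv2.resize(b[80:380,120:440],None,fx=2,fy=2);cv2.imwrite("pics/v2.png",B)
np.set_printoptions(precision=4,suppress=True)
for t,p,q in [("fixture",(376,326),(264,160)),("jaw",(376,318),(267,141)),("push",(369,318),(272,136)),("blockf",(387,306),(254,141)),("rack",(210,175),(276,314)),("beaker",(307,241),(250,210)),("shim0",(383,309),(255,146))]:
    print(t,*tri([ray("scene",p),ray("side",q)]))
E
```

```text
fixture [ 0.5175 -0.3488 -0.0002] [0.005888692631857918, 0.00588869263185787]
jaw [ 0.5029 -0.3549  0.0671] [0.000936647439433541, 0.0009366474394336443]
push [ 0.4838 -0.3514  0.0862] [0.0019927128833691628, 0.0019927128833693167]
blockf [ 0.5456 -0.3494  0.0694] [5.56880582287603e-05, 5.56880582288204e-05]
rack [0.4889 0.3465 0.0085] [0.002016410676990492, 0.0020164106769906295]
beaker [ 0.5566 -0.0488  0.006 ] [0.003291851892540955, 0.0032918518925410174]
shim0 [ 0.542  -0.3441  0.0532] [0.0004531770307158328, 0.0004531770307157683]
```

View pics/v1.png

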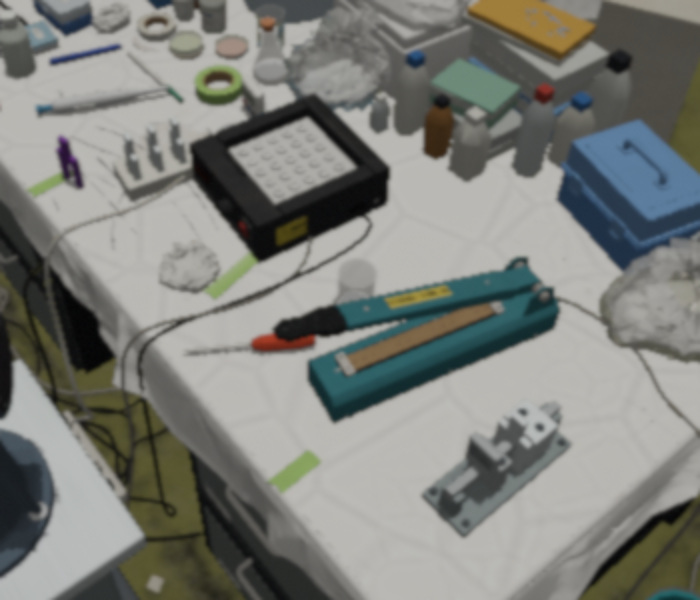

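View pics/v2.png

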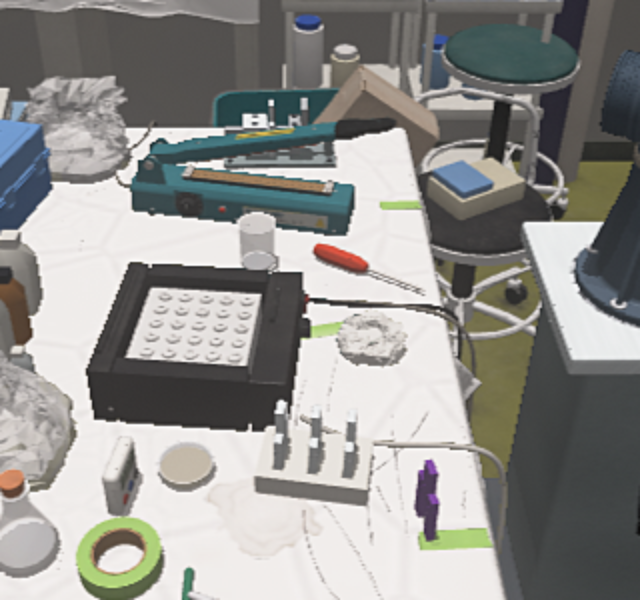

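Scene view: white rack with three grey shims around scene px (207,165); the purple look-alike stands alone at (165,170) and must be left. The fixture is at (376,320), block to the upper right. The side view agrees: rack (276,314), purple (333,330), fixture behind the sealer.

```bash
cat >> h.py <<'E'
def Rd(yaw):
    # tool down: x=-z; y at given yaw from world x axis
    x=np.array([0,0,-1.]);y=np.array([np.cos(yaw),np.sin(yaw),0]);return np.column_stack([x,y,np.cross(x,y)])
def go(P,yaw):
    o=get_obs();T=R.from_quat(o["tool_rot"]).as_matrix()
    y=yaw
    w=[R.from_matrix(T.T@Rd(k)).as_rotvec(degrees=True) for k in (y,y+np.pi)]
    i=int(np.argmin([np.linalg.norm(k) for k in w]));G=Rd((y,y+np.pi)[i])
    d=(np.array(P)-o["position"])*1000
    print("t",round(o["time"],2),"pos",np.round(o["position"],4),"F",np.round(o["ft_force"],1),"w",round(o["grip_width"]*1000,1),"q6",round(o["q"][5],2))
    print("turn",np.round(w[i],1),"| shift in present axes",np.round(T.T@d,1),"| in target axes",np.round(G.T@d,1))
E
python3 - <<'E'
from h import *
o=get_obs();print(np.round(R.from_quat(o["tool_rot"]).as_matrix(),3))
go([0.44,0.347,0.26],np.pi/2)
go([0.44,0.347,0.26],0)
print(np.round(cam("wrist")[2],3))
E
```

```text
[[-0.     0.347  0.938]
 [-0.     0.938 -0.347]
 [-1.    -0.    -0.   ]]
t 1.5 pos [0.2171 0.586  0.2225] F [ 0.4 -0.7  1.2] w 87.1 q6 -0.18
turn [-20.3  -0.    0. ] | shift in present axes [ -37.5 -146.7  292.1] | in target axes [ -37.5 -239.   222.9]
t 1.5 pos [0.2171 0.586  0.2225] F [ 0.4 -0.7  1.2] w 87.1 q6 -0.18
turn [69.7  0.   0. ] | shift in present axes [ -37.5 -146.7  292.1] | in target axes [-37.5 222.9 239. ]
[[ 0.348  0.903  0.253]
 [ 0.938 -0.335 -0.094]
 [ 0.     0.27  -0.963]]
```

```bash
python3 -m inch '[[87,[-20,0,0],[-10.2,0,0]],[87,[-18,0,0],[-10.1,0,0]],[87,[0,-48,45],[0,0,0]],[87,[0,-48,45],[0,0,0]],[87,[0,-48,45],[0,0,0]],[87,[0,-48,45],[0,0,0]],[87,[0,-47,43],[0,0,0]],[87,[0,0,0],[0,0,0]]]' 20
python3 - <<'E'
from h import *
go([0.44,0.347,0.26],np.pi/2)
c=cam("wrist");shot("wrist","w1.png")
np.savez("w1.npz",*c)
for t in ["rack","shim1_mid"]:
    for d in imaging.tip_of("wrist",t): print(t,np.round(d["pixel"],1),round(d["confidence"],2),np.round(atz("wrist",d["pixel"],0 if t=="rack" else .0535,c),4))
E
```

```text
time: 2.5
position: [0.4395, 0.357, 0.2623]
tool_rot: [-0.004, 0.705, 0.007, 0.709]
ft_force: [-0.4, 0.6, 0.9]
grip_width: 0.0872
t 2.5 pos [0.4395 0.357  0.2623] F [-0.4  0.6  0.9] w 87.2 q6 -1.1
turn [ 0.9  0.3 -0.2] | shift in present axes [  2.3 -10.    0.3] | in target axes [  2.3 -10.    0.5]
rack [266.1 211.5] 0.9 [0.4864 0.3455 0.    ]
shim1_mid [327.4 130.9] 0.94 [0.3747 0.4156 0.0535]
shim1_mid [270.2 193. ] 0.57 [0.4486 0.3515 0.0535]
```

View pics/w1.png

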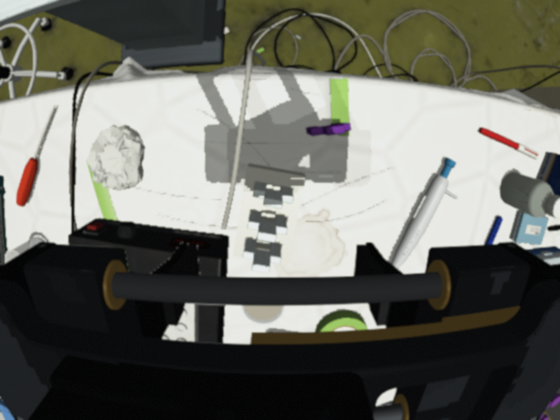

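Wrist view: three grey shims in the rack at (270,193), (267,222), (262,253); the purple look-alike at (327,131), which the net ranks best, is not wanted. Enlarged crop to confirm and read the yaw.

```bash
python3 - <<'E'
from h import *
a=cv2.imread("pics/w1.png");cv2.imwrite("pics/v4.png",cv2.resize(a[165:285,205:335],None,fx=5,fy=5,interpolation=cv2.INTER_CUBIC))
E
```

```text
(no output)
```

View pics/v4.png

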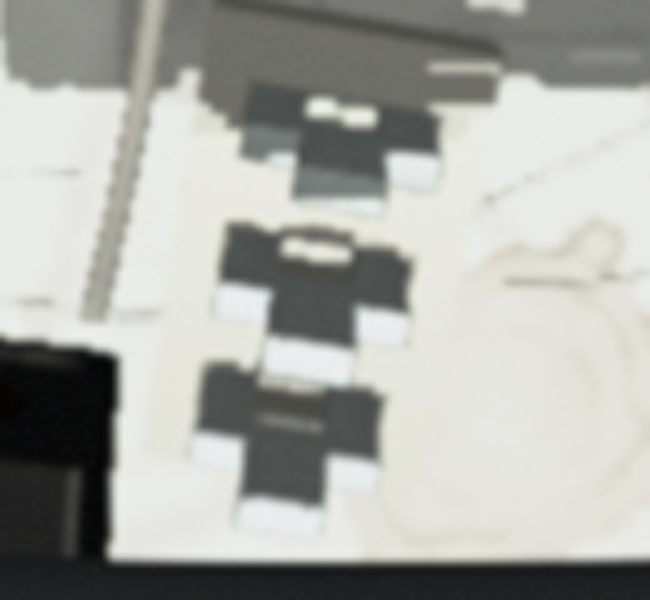

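The crop shows three grey shims in the rack (none purple); tab tops at full px (273,205.6), (267,236.6), (261.6,267.8).

```bash
python3 - <<'E'
from h import *
z=np.load("w1.npz");c=[z[k] for k in z.files]
P=[atz("wrist",p,.099,c) for p in [(273,205.6),(267,236.6),(261.6,267.8)]]
print(np.round(P,4)); d=P[2]-P[0];a=np.arctan2(d[1],d[0]);print(np.degrees(a),np.linalg.norm(d))
for e in [((293,193),(388,208)),((265,350),(355,365)),((238,507),(325,523))]:
    q=[atz("wrist",(205+x/5,165+y/5),.099,c) for x,y in e]; v=q[1]-q[0]; print(np.degrees(np.arctan2(v[1],v[0])),np.linalg.norm(v))
m=P[0]; go([m[0],m[1],.2],a+np.pi/2)
E
```

```text
[[0.4516 0.3551 0.099 ]
 [0.4859 0.3491 0.099 ]
 [0.5229 0.3433 0.099 ]]
-9.37899590647218 0.0722503774674224
81.53247081267958 0.019905878946183276
80.78801537764213 0.019458008353110942
79.47338209737505 0.01959727250242747
t 2.65 pos [0.4356 0.3603 0.2621] F [-0.4  0.6  0.1] w 87.5 q6 -1.1
turn [10.6  0.1 -0.2] | shift in present axes [62.2 -5.8 15.7] | in target axes [62.1 -2.5 16.7]
```

```bash
python3 -m inch '[[60,[40,-3,14],[10.6,0,0]],[60,[40,0,0],[0,0,0]],[60,[0,0,0],[0,0,0]]]' 20
python3 - <<'E'
from h import *
go([.449,.3553,.073],np.radians(80.6))
c=cam("wrist");shot("wrist","w2.png")
for P in [(.449,.3553,.099),(.449,.3553,.0535),(.4859,.3491,.0535)]: print(np.round(proj("wrist",P,c)))
for d in imaging.tip_of("wrist","shim1_mid"): print(np.round(d["pixel"],1),round(d["confidence"],2),np.round(atz("wrist",d["pixel"],.0535,c),4))
E
```

```text
time: 3.02
position: [0.4469, 0.363, 0.1819]
tool_rot: [0.059, 0.703, -0.055, 0.706]
ft_force: [-0.2, -0.1, 1.0]
grip_width: 0.0654
t 3.02 pos [0.4469 0.363  0.1819] F [-0.2 -0.1  1. ] w 65.4 q6 -0.93
turn [ 0.2  0.2 -0.4] | shift in present axes [108.8  -8.    3. ] | in target axes [108.9  -7.2   3.4]
[265. 222.]
[267. 207.]
[267. 244.]
[263.9 208.7] 0.64 [0.4506 0.3525 0.0535]
[321.6 113.7] 0.55 [0.3727 0.4175 0.0535]
```

View pics/w2.png

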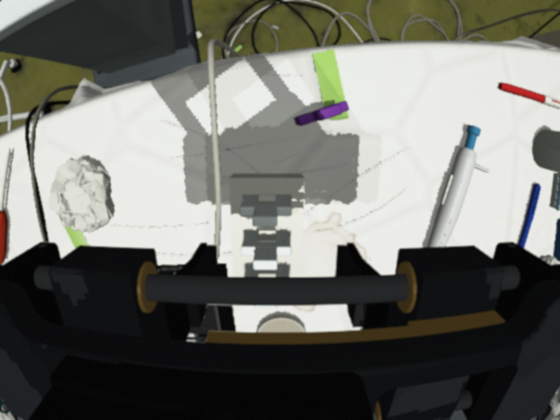

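Wrist view: shim columns centred at column ~265, fingers at 210/350 (centre 280), matching the needed ~8 mm shift.

```bash
python3 -m inch '[[60,[30,-8,3],[0,0,0]],[60,[15,0,0],[0,0,0]],[60,[0,0,0],[0,0,0]]]' 20
python3 - <<'E'
from h import *
go([.449,.3545,.074],np.radians(80.6))
E
```

```text
time: 3.5
position: [0.4546, 0.3603, 0.1451]
tool_rot: [0.062, 0.697, -0.049, 0.712]
ft_force: [-0.3, 0.5, 0.1]
grip_width: 0.06
t 3.5 pos [0.4546 0.3603 0.1451] F [-0.3  0.5  0.1] w 60.0 q6 -0.94
turn [ 0.4  1.1 -1.1] | shift in present axes [70.9 -8.  -6. ] | in target axes [71.1 -6.6 -4.5]
```

```bash
python3 -m inch '[[60,[30,-8,-5],[0,1,-1]],[60,[0,0,0],[0,0,0]],[60,[0,0,0],[0,0,0]]]' 20
python3 - <<'E'
from h import *
for i in range(3):
  go([.449,.3545,.074],np.radians(80.6)); cam("wrist");shot("wrist")
E
```

```text
time: 3.88
position: [0.4524, 0.3566, 0.1195]
tool_rot: [0.058, 0.701, -0.053, 0.709]
ft_force: [0.0, -0.4, -0.1]
grip_width: 0.06
t 3.88 pos [0.4524 0.3566 0.1195] F [ 0.  -0.4 -0.1] w 60.0 q6 -0.94
turn [ 0.4  0.6 -0.5] | shift in present axes [45.4 -3.  -3.5] | in target axes [45.5 -2.6 -3. ]
t 3.92 pos [0.4521 0.3565 0.1194] F [1.2 0.3 0.4] w 60.0 q6 -0.94
turn [ 0.4  0.6 -0.5] | shift in present axes [45.3 -2.8 -3.2] | in target axes [45.4 -2.4 -2.7]
t 3.98 pos [0.4519 0.3563 0.1192] F [-0.4 -0.1 -0.5] w 59.5 q6 -0.94
turn [ 0.4  0.5 -0.4] | shift in present axes [45.1 -2.6 -3. ] | in target axes [45.2 -2.3 -2.6]
```

```bash
python3 -m inch '[[60,[30,-4,-3],[0.4,0.5,-0.5]],[60,[14,-1,-1],[0,0,0]],[60,[4,0,0],[0,0,0]]]' 20
python3 - <<'E'
from h import *
go([.449,.3545,.074],np.radians(80.6))
E
```

```text
time: 4.4
position: [0.4496, 0.3534, 0.0727]
tool_rot: [0.059, 0.703, -0.057, 0.707]
ft_force: [0.1, 0.0, 0.2]
grip_width: 0.0599
t 4.4 pos [0.4496 0.3534 0.0727] F [0.1 0.  0.2] w 59.9 q6 -0.93
turn [ 0.   0.3 -0.2] | shift in present axes [-1.3  1.  -0.7] | in target axes [-1.3  1.  -0.7]
```

Good. Close.

```bash
python3 -m inch '[[10,[-1,0,0],[0,0,0]],[10,[0,0,0],[0,0,0]],[10,[0,0,0],[0,0,0]],[10,[0,0,0],[0,0,0]],[10,[0,0,0],[0,0,0]],[10,[0,0,0],[0,0,0]]]' 30
python3 - <<'E'
from h import *
go([.449,.3545,.3],np.radians(80.6))
E
```

```text
time: 5.15
position: [0.4508, 0.3541, 0.0757]
tool_rot: [0.059, 0.701, -0.056, 0.708]
ft_force: [-0.5, -0.2, -0.2]
grip_width: 0.0194
t 5.15 pos [0.4508 0.3541 0.0757] F [-0.5 -0.2 -0.2] w 19.4 q6 -0.93
turn [ 0.   0.5 -0.3] | shift in present axes [-2.243e+02  1.200e+00  1.000e-01] | in target axes [-2.243e+02  1.000e-01 -1.900e+00]
```

```bash
python3 -m inch '[[10,[-20,0,0],[0,0,0]],[10,[-50,0,0],[0,0,0]],[10,[-60,0,0],[0,0,0]],[10,[-60,0,0],[0,0,0]],[10,[-60,0,0],[0,0,0]],[10,[-20,0,0],[0,0,0]]]'
python3 - <<'E'
from h import *
go([.49,-.345,.33],np.radians(90))
E
```

```text
time: 5.9
position: [0.4472, 0.3523, 0.3503]
tool_rot: [0.058, 0.704, -0.058, 0.706]
ft_force: [0.8, -0.7, -2.7]
grip_width: 0.0195
t 5.9 pos [0.4472 0.3523 0.3503] F [ 0.8 -0.7 -2.7] w 19.5 q6 -0.94
turn [-9.4  0.1  0. ] | shift in present axes [  20.6 -681.   155.8] | in target axes [  20.3 -697.3   42.8]
```

```bash
python3 -m inch '[[10,[0,-20,5],[0,0,0]],[10,[0,-50,12],[0,0,0]],[10,[0,-60,14],[0,0,0]],[10,[0,-60,14],[0,0,0]],[10,[0,-60,14],[0,0,0]],[10,[0,-60,14],[0,0,0]],[10,[0,-60,14],[0,0,0]],[10,[0,-60,14],[0,0,0]],[10,[0,-60,14],[0,0,0]],[10,[0,-60,14],[0,0,0]],[10,[0,-40,9],[0,0,0]],[10,[0,-10,2],[0,0,0]]]'
python3 - <<'E'
from h import *
go([.49,-.345,.30],np.radians(90))
E
```

```text
time: 7.4
position: [0.4708, -0.2773, 0.33]
tool_rot: [0.061, 0.716, -0.057, 0.693]
ft_force: [0.4, 0.5, -1.3]
grip_width: 0.0196
t 7.4 pos [ 0.4708 -0.2773  0.33  ] F [ 0.4  0.5 -1.3] w 19.6 q6 -2.13
turn [-9.6 -1.8 -0.3] | shift in present axes [ 28.9 -63.6  31.1] | in target axes [ 30.  -67.7  19.2]
```

```bash
python3 -m inch '[[10,[20,-40,15],[-9.6,-1.8,-0.3]],[10,[10,-35,15],[0,0,0]],[10,[0,-5,5],[0,0,0]]]'
python3 - <<'E'
from h import *
go([.50,-.345,.30],np.radians(90))
c=cam("wrist");shot("wrist","w3.png");np.savez("w3.npz",*c)
for t in ["fixture","jaw_face","push_plate","block_face","shim0_mid"]:
    for d in imaging.tip_of("wrist",t): print(t,np.round(d["pixel"],1),round(d["confidence"],2),np.round(atz("wrist",d["pixel"],dict(fixture=0,push_plate=.085,shim0_mid=.0605).get(t,.06),c),4))
E
```

```text
time: 7.78
position: [0.4942, -0.3582, 0.2936]
tool_rot: [0.001, 0.71, 0.005, 0.704]
ft_force: [0.8, 1.0, -1.7]
grip_width: 0.0196
t 7.78 pos [ 0.4942 -0.3582  0.2936] F [ 0.8  1.  -1.7] w 19.6 q6 -2.39
turn [ 0.3 -0.4 -0.5] | shift in present axes [-6.3 13.3  5.8] | in target axes [-6.4 13.2  5.8]
fixture [274.9 194.3] 0.61 [ 0.5204 -0.3568  0.    ]
jaw_face [279.6 200.9] 0.86 [ 0.5158 -0.3512  0.06  ]
push_plate [279.3 175.9] 0.9 [ 0.4802 -0.3522  0.085 ]
block_face [281.9 228.1] 0.53 [ 0.5517 -0.348   0.06  ]
shim0_mid [280.8 222. ] 0.9 [ 0.5433 -0.3495  0.0605]
shim0_mid [274.3 246.3] 0.73 [ 0.5765 -0.3576  0.0605]
```

View pics/w3.png

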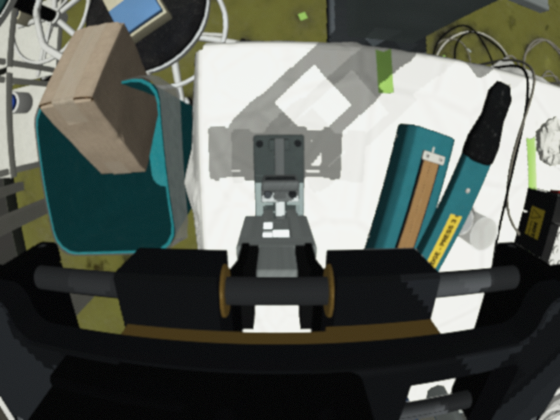

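Wrist view: fixture at columns 240–315, rows 130–260; the held shim hides the block's front; the plate edges are visible. Enlarged crop for yaw and gap.

```bash
python3 - <<'E'
from h import *
a=cv2.imread("pics/w3.png");cv2.imwrite("pics/v7.png",cv2.resize(a[125:275,210:350],None,fx=4,fy=4,interpolation=cv2.INTER_CUBIC))
E
```

```text
(no output)
```

View pics/v7.png

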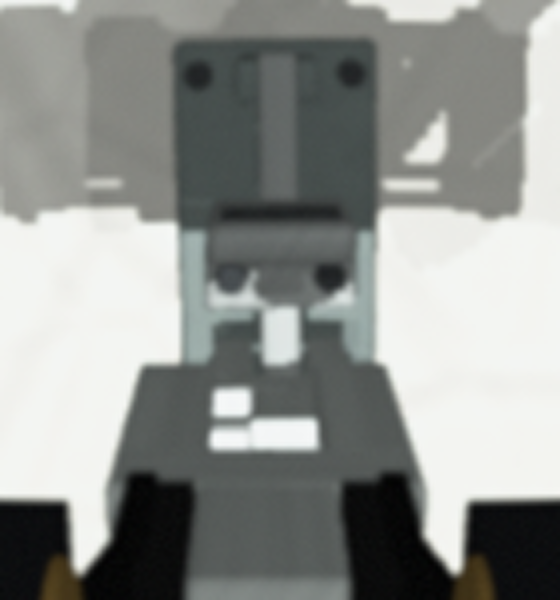

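```bash
python3 - <<'E'
from h import *
z=np.load("w3.npz");c=[z[k] for k in z.files]
f=lambda x,y,h:atz("wrist",(210+x/4,125+y/4),h,c)
for n,(a,b,h) in dict(pl=((177,50),(182,360),.01),pr=((374,50),(370,360),.01),rl=((261,55),(263,200),.06),rr=((297,55),(298,200),.06)).items():
    A,B=f(*a,h),f(*b,h);v=B-A;print(n,np.round(A,4),np.round(B,4),round(np.degrees(np.arctan2(v[1],v[0])),2))
# push plate top: back edge and front edge z=.105
for p,h in [((210,222),.105),((352,222),.105),((280,258),.105),((265,362),.06),((280,308),.06)]: print(p,np.round(f(*p,h),4))
E
```

```text
pl [ 0.4388 -0.3853  0.01  ] [ 0.5485 -0.3844  0.01  ] 0.46
pr [ 0.4384 -0.3181  0.01  ] [ 0.5483 -0.3173  0.01  ] 0.45
rl [ 0.4384 -0.357   0.06  ] [ 0.4831 -0.3562  0.06  ] 1.04
rr [ 0.4383 -0.3461  0.06  ] [ 0.483  -0.3454  0.06  ] 0.88
(210, 222) [ 0.4822 -0.371   0.105 ]
(352, 222) [ 0.4821 -0.3321  0.105 ]
(280, 258) [ 0.4922 -0.3517  0.105 ]
(265, 362) [ 0.5349 -0.3553  0.06  ]
(280, 308) [ 0.5173 -0.3507  0.06  ]
```

```bash
python3 -m inch '[[10,[30,7,35],[0.8,0,0]],[10,[35,1,5],[0,0,0]],[10,[8,0,0],[0,0,0]]]'
python3 - <<'E'
from h import *
go([.5265,-.3513,.19],np.radians(90.7))
E
```

```text
time: 8.45
position: [0.5367, -0.3457, 0.2262]
tool_rot: [0.002, 0.707, -0.001, 0.707]
ft_force: [-0.0, -0.1, -0.8]
grip_width: 0.0195
t 8.45 pos [ 0.5367 -0.3457  0.2262] F [-0.  -0.1 -0.8] w 19.5 q6 -2.31
turn [-0.9  0.  -0.1] | shift in present axes [ 36.2  -5.7 -10.2] | in target axes [ 36.2  -5.5 -10.3]
```

```bash
python3 -m inch '[[10,[20,-6,-11],[-0.9,0,0]],[10,[16,-1,-2],[0,0,0]],[10,[2,0,0],[0,0,0]]]'
python3 - <<'E'
from h import *
go([.5265,-.3513,.155],np.radians(90.7))
c=cam("wrist");shot("wrist","w4.png");shot("scene","s4.png");shot("side","d4.png")
a=cv2.imread("pics/w4.png")[110:300,190:370];b=cv2.imread("pics/s4.png")[260:355,325:430];d=cv2.imread("pics/d4.png")[75:175,200:330]
z=lambda i,h:cv2.resize(i,(int(i.shape[1]*h/i.shape[0]),h),interpolation=cv2.INTER_CUBIC)
A=z(a,560);B=z(b,280);D=z(d,280);W=max(B.shape[1],D.shape[1])
B=cv2.copyMakeBorder(B,0,0,0,W-B.shape[1],0);D=cv2.copyMakeBorder(D,0,0,0,W-D.shape[1],0)
o=np.hstack([A,np.vstack([B,D])])[:, :800]; print(o.shape);cv2.imwrite("pics/v8.png",o)
E
```

```text
time: 8.82
position: [0.5246, -0.3525, 0.1904]
tool_rot: [-0.005, 0.706, 0.004, 0.709]
ft_force: [-0.9, -0.7, 0.1]
grip_width: 0.0198
t 8.82 pos [ 0.5246 -0.3525  0.1904] F [-0.9 -0.7  0.1] w 19.8 q6 -2.35
turn [0.1 0.2 0.1] | shift in present axes [35.4  1.2  1.8] | in target axes [35.4  1.1  1.9]
(560, 800, 3)
```

View pics/v8.png

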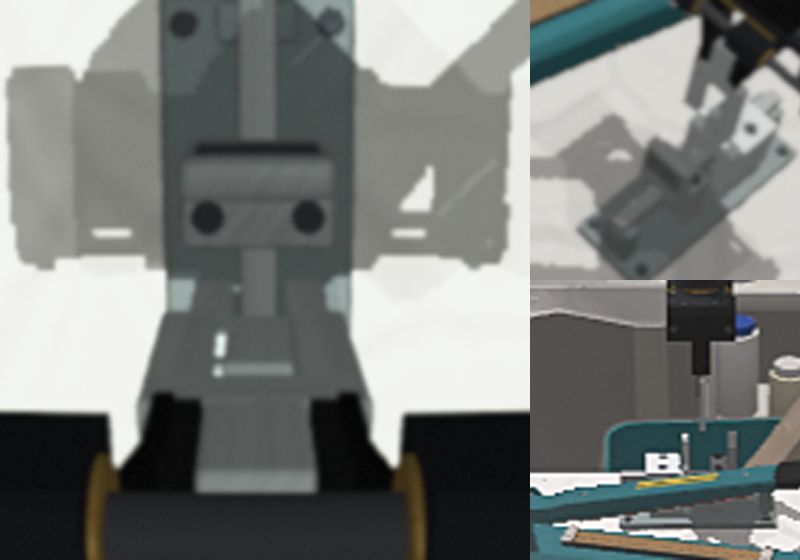

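Combined view: held shim hangs between push plate and shim0 (side crop: plate 732, shim 703, shim0 686), rail centred with the legs in the wrist crop (rail col 258, held tab 258).

```bash
python3 - <<'E'
from h import *
f=lambda x,y,h:np.round(atz("wrist",(190+x/2.947,110+y/2.947),h),4)
print("jawface",f(182,247,.072),f(335,247,.072),"push",f(183,155,.105),f(333,155,.105),"rail",f(240,100,.06),f(277,100,.06),f(243,300,.06),f(277,300,.06))
print("held tab top back edge",f(197,470,.19-.0757+.099),f(317,470,.19-.0757+.099),"feet",f(137,400,.122),f(374,400,.122))
E
python3 -m inch '[[10,[15,1,4],[0,0,0]],[10,[15,0,1],[0,0,0]],[10,[5,0,0],[0,0,0]]]'
python3 - <<'E'
from h import *
go([.5265,-.3513,.12],np.radians(90.7))
E
```

```text
jawface [ 0.5155 -0.3748  0.072 ] [ 0.5148 -0.3286  0.072 ] push [ 0.4833 -0.3718  0.105 ] [ 0.4827 -0.3327  0.105 ] rail [ 0.472 -0.358  0.06 ] [ 0.4718 -0.3467  0.06  ] [ 0.5353 -0.3563  0.06  ] [ 0.5352 -0.3455  0.06  ]
held tab top back edge [ 0.52   -0.3616  0.2133] [ 0.5197 -0.3421  0.2133] feet [ 0.5451 -0.383   0.122 ] [ 0.5441 -0.3211  0.122 ]
time: 9.35
position: [0.5323, -0.3526, 0.156]
tool_rot: [-0.007, 0.704, 0.003, 0.71]
ft_force: [-0.3, -0.1, -1.6]
grip_width: 0.0193
t 9.35 pos [ 0.5323 -0.3526  0.156 ] F [-0.3 -0.1 -1.6] w 19.3 q6 -2.35
turn [0.1 0.5 0.4] | shift in present axes [35.9  1.7 -6.1] | in target axes [36.   1.4 -5.8]
```

```bash
python3 -m inch '[[10,[0,1.5,-6],[0,0.3,0.3]],[10,[0,0.5,-1],[0,0,0]],[10,[5,0,0],[0,0,0]]]'
python3 - <<'E'
from h import *
go([.5265,-.3511,.12],np.radians(91))
E
```

```text
time: 9.72
position: [0.5248, -0.3507, 0.1504]
tool_rot: [-0.005, 0.706, 0.005, 0.708]
ft_force: [0.5, -0.7, -1.0]
grip_width: 0.0193
t 9.72 pos [ 0.5248 -0.3507  0.1504] F [ 0.5 -0.7 -1. ] w 19.3 q6 -2.35
turn [-0.2  0.2  0. ] | shift in present axes [30.4 -0.4  1.6] | in target axes [30.4 -0.4  1.7]
```

```bash
python3 -m inch '[[10,[15,0,0.5],[0,0,0]],[10,[15,0,0.5],[0,0,0]],[10,[5,0,0.5],[0,0,0]]]'
python3 - <<'E'
from h import *
go([.5265,-.3511,.083],np.radians(91))
E
```

```text
time: 10.1
position: [0.5263, -0.3507, 0.1129]
tool_rot: [-0.005, 0.706, 0.005, 0.708]
ft_force: [-0.4, 0.7, -0.4]
grip_width: 0.0198
t 10.1 pos [ 0.5263 -0.3507  0.1129] F [-0.4  0.7 -0.4] w 19.8 q6 -2.35
turn [-0.2  0.2  0. ] | shift in present axes [29.9 -0.4  0.1] | in target axes [29.9 -0.4  0.2]
```

```bash
python3 -m inch '[[10,[12,0,0],[0,0,0]],[10,[10,0,0],[0,0,0]],[10,[5,0,0],[0,0,0]],[10,[3,0,0],[0,0,0]]]'
python3 - <<'E'
from h import *
go([.5265,-.3511,.0827],np.radians(91))
E
```

```text
time: 10.6
position: [0.5267, -0.3508, 0.0823]
tool_rot: [-0.005, 0.706, 0.005, 0.708]
ft_force: [-4.1, 3.8, 25.3]
grip_width: 0.0195
t 10.6 pos [ 0.5267 -0.3508  0.0823] F [-4.1  3.8 25.3] w 19.5 q6 -2.35
turn [-0.2  0.1  0. ] | shift in present axes [-0.4 -0.3 -0.2] | in target axes [-0.4 -0.3 -0.2]
```

Seated. Slide it along the rail to shim0/block.

```bash
python3 -m inch '[[10,[-1,0,2],[0,0,0]],[10,[0,0,3],[0,0,0]],[10,[0,0,3],[0,0,0]],[10,[0,0,3],[0,0,0]],[10,[0,0,3],[0,0,0]]]'
python3 - <<'E'
from h import *
go([.5265,-.3511,.0827],np.radians(91))
E
```

```text
time: 11.22
position: [0.5359, -0.3508, 0.0839]
tool_rot: [-0.006, 0.71, 0.006, 0.704]
ft_force: [-8.0, -2.6, 4.6]
grip_width: 0.0199
t 11.22 pos [ 0.5359 -0.3508  0.0839] F [-8.  -2.6  4.6] w 19.9 q6 -2.33
turn [-0.  -0.5 -0. ] | shift in present axes [ 1.2 -0.1 -9.4] | in target axes [ 1.2 -0.1 -9.4]
```

```bash
python3 -m inch '[[10,[0,0,3],[0,0,0]],[10,[0,0,3],[0,0,0]]]'
python3 - <<'E'
from h import *
go([.5265,-.3511,.0827],np.radians(91))
E
```

```text
time: 11.48
position: [0.5361, -0.3509, 0.084]
tool_rot: [-0.006, 0.715, 0.008, 0.699]
ft_force: [-8.6, -0.9, 5.9]
grip_width: 0.0198
t 11.47 pos [ 0.5361 -0.3509  0.084 ] F [-8.6 -0.9  5.9] w 19.8 q6 -2.33
turn [ 0.1 -1.3 -0.2] | shift in present axes [ 1.5 -0.  -9.6] | in target axes [ 1.3 -0.  -9.7]
```

```bash
python3 -m inch '[[10,[1,0,-0.5],[0,-1.3,0]],[26,[0,0,0],[0,0,0]],[36,[0,0,0],[0,0,0]],[36,[0,0,0],[0,0,0]],[36,[-40,0,0],[0,0,0]],[36,[-40,0,0],[0,0,0]],[36,[-5,0,-5],[0,0,0]],[0,[0,0,-50],[0,0,0]],[0,[0,0,-60],[0,0,0]]]'
python3 - <<'E'
from h import *
go([.46,-.352,.083],np.radians(91))
c=cam("wrist");shot("wrist","w5.png");np.savez("w5.npz",*c)
for h in (.105,): print(np.round(proj("wrist",(.483,-.352,.105),c)))
a=cv2.imread("pics/w5.png");cv2.imwrite("pics/v9.png",cv2.resize(a[110:340,170:400],(598,598),interpolation=cv2.INTER_CUBIC))
E
```

```text
time: 12.6
position: [0.4239, -0.3538, 0.1675]
tool_rot: [-0.009, 0.705, 0.009, 0.709]
ft_force: [0.3, -1.2, 0.3]
grip_width: 0.0235
t 12.6 pos [ 0.4239 -0.3538  0.1675] F [ 0.3 -1.2  0.3] w 23.5 q6 -2.5
turn [0.4 0.3 0. ] | shift in present axes [84.7  0.9 35.7] | in target axes [84.5  1.2 36.1]
[276. 296.]
```

View pics/v9.png

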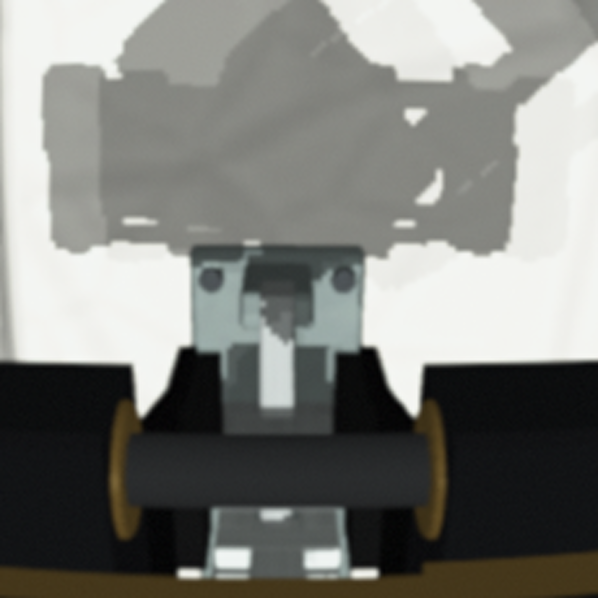

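```bash
python3 -m inch '[[0,[40,1,24],[0.4,0.3,0]],[0,[40,0.5,5],[0,0,0]],[0,[8,0,0],[0,0,0]],[0,[0,0,0],[0,0,0]]]'
python3 - <<'E'
from h import *
go([.468,-.352,.079],np.radians(91))
E
```

```text
time: 13.15
position: [0.4405, -0.3466, 0.0745]
tool_rot: [-0.0, 0.712, 0.008, 0.702]
ft_force: [-0.2, -0.5, 0.3]
grip_width: 0.0004
t 13.15 pos [ 0.4405 -0.3466  0.0745] F [-0.2 -0.5  0.3] w 0.4 q6 -2.44
turn [-0.3 -0.8 -0.6] | shift in present axes [-5.  -5.6 27.3] | in target axes [-4.5 -5.9 27.4]
```

```bash
python3 -m inch '[[0,[-5,-6,12],[-0.3,-0.8,-0.6]],[0,[0,0,8],[0,0,0]],[0,[0,0,4],[0,0,0]]]'
for i in 1 2 3; do python3 -m inch '[[0,[0,0,4],[0,0,0]],[0,[0,0,4],[0,0,0]]]' | grep -E 'pos|ft'; done
```

```text
time: 13.52
position: [0.4677, -0.3545, 0.0828]
tool_rot: [-0.008, 0.705, 0.004, 0.709]
ft_force: [0.8, -0.3, -0.1]
grip_width: 0.0007
position: [0.4751, -0.3545, 0.0834]
ft_force: [-3.6, -2.4, -0.1]
position: [0.4818, -0.3544, 0.0834]
ft_force: [-5.5, -1.9, 2.5]
position: [0.4872, -0.3542, 0.0834]
ft_force: [-13.9, -3.8, 7.2]
```

```bash
python3 -m inch '[[0,[0,0,3],[0,0,0]],[0,[0,0,3],[0,0,0]]]' | grep -E 'pos|ft|rot'
python3 - <<'E'
from h import *
c=cam("wrist");shot("wrist","w6.png");shot("side","d6.png");shot("scene","s6.png")
E
for i in 1 2 3 4 5 6 7; do python3 -m inch '[[0,[0,0,-3],[0,0,0]]]' | grep -E 'pos|ft'; done
```

```text
position: [0.487, -0.3542, 0.0836]
tool_rot: [-0.009, 0.714, 0.008, 0.7]
ft_force: [-12.3, -2.9, 5.7]
position: [0.4831, -0.3543, 0.0836]
ft_force: [-4.4, -1.3, 1.6]
position: [0.4797, -0.3544, 0.0837]
ft_force: [-4.2, -1.6, -0.1]
position: [0.4766, -0.3544, 0.0836]
ft_force: [-2.8, -1.5, 1.2]
position: [0.4737, -0.3545, 0.0837]
ft_force: [-3.5, -2.1, -0.0]
position: [0.4709, -0.3546, 0.0837]
ft_force: [-3.6, -1.2, -0.1]
position: [0.4688, -0.3546, 0.0838]
ft_force: [0.5, 0.1, 0.5]
position: [0.4665, -0.3546, 0.084]
ft_force: [0.0, 0.0, -0.4]
```

Jaw stopped after ~16.5 mm travel (contact 0.470 → 0.487): that is the end stop, so a third shim is needed. Fetch the middle one.

```bash
python3 -m inch '[[0,[-20,0,-5],[0,0,0]],[0,[-60,0,0],[0,0,0]],[0,[-60,0,0],[0,0,0]],[0,[-40,30,0],[0,0,0]],[0,[0,60,0],[0,0,0]],[0,[0,60,0],[0,0,0]],[0,[0,60,0],[0,0,0]],[0,[0,60,0],[0,0,0]],[40,[0,60,0],[0,0,0]],[60,[0,60,0],[0,0,0]],[60,[0,60,0],[0,0,0]],[60,[0,60,0],[0,0,0]]]'
python3 - <<'E'
from h import *
go([.487,.3485,.18],np.radians(80.6))
E
```

```text
time: 17.05
position: [0.4595, 0.1651, 0.2844]
tool_rot: [-0.008, 0.701, 0.0, 0.713]
ft_force: [0.5, -0.1, 0.4]
grip_width: 0.0324
t 17.05 pos [0.4595 0.1651 0.2844] F [ 0.5 -0.1  0.4] w 32.4 q6 -1.45
turn [10.1  1.   0.5] | shift in present axes [103.  184.1  27.8] | in target axes [104.4 185.4  -2.9]
```

```bash
python3 -m inch '[[60,[0,50,10],[0,0,0]],[60,[0,60,8],[0,0,0]],[60,[20,50,8],[10.1,1,0.5]],[60,[40,15,0],[0,0,0]],[60,[20,0,0],[0,0,0]],[60,[0,0,0],[0,0,0]]]'
python3 - <<'E'
from h import *
go([.487,.3485,.076],np.radians(80.6))
c=cam("wrist");shot("wrist","w7.png")
for d in imaging.tip_of("wrist","shim2_mid"): print(np.round(d["pixel"],1),round(d["confidence"],2),np.round(atz("wrist",d["pixel"],.0535,c),4))
a=cv2.imread("pics/w7.png");cv2.imwrite("pics/v10.png",cv2.resize(a[150:300,195:355],(640,600),interpolation=cv2.INTER_CUBIC))
E
```

```text
time: 17.8
position: [0.4871, 0.3531, 0.2121]
tool_rot: [0.061, 0.699, -0.053, 0.71]
ft_force: [0.2, -0.1, 1.1]
grip_width: 0.0597
t 17.8 pos [0.4871 0.3531 0.2121] F [ 0.2 -0.1  1.1] w 59.7 q6 -0.97
turn [ 0.2  0.8 -0.7] | shift in present axes [136.1  -6.2  -1.3] | in target axes [136.1  -4.6   0.7]
[265.3 194.1] 0.84 [0.4858 0.3448 0.0535]
```

View pics/v10.png

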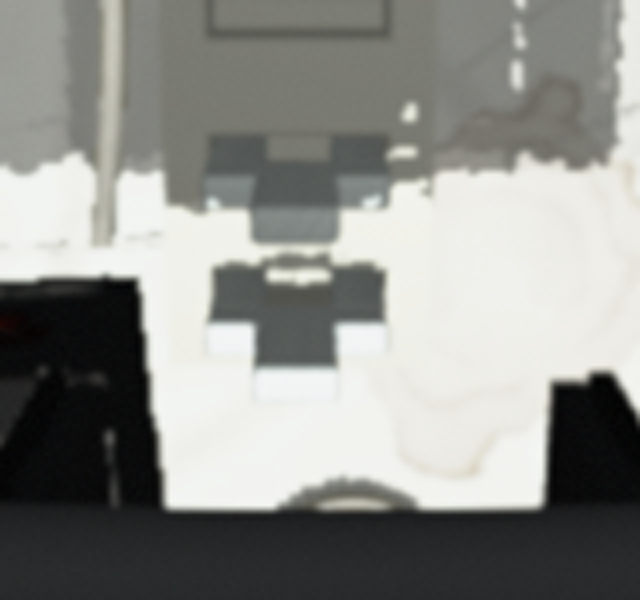

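Empty near slot at top, middle shim's tab top at crop (295,224) = px (268.8,206), far shim below it.

```bash
python3 - <<'E'
from h import *
p=atz("wrist",(268.8,206),.099);print(np.round(p,4))
E
python3 -m inch '[[60,[40,-5,0],[0.2,0.8,-0.7]],[60,[40,-1,0],[0,0,0]],[60,[10,0,0],[0,0,0]],[60,[0,0,0],[0,0,0]]]'
python3 - <<'E'
from h import *
go([.487,.3485,.075],np.radians(80.6))
E
```

```text
[0.4885 0.349  0.099 ]
time: 18.4
position: [0.4945, 0.3489, 0.131]
tool_rot: [0.063, 0.698, -0.056, 0.711]
ft_force: [0.2, -0.4, -0.1]
grip_width: 0.0601
t 18.4 pos [0.4945 0.3489 0.131 ] F [ 0.2 -0.4 -0.1] w 60.1 q6 -0.97
turn [-0.2  1.  -0.6] | shift in present axes [55.8 -2.3 -8.3] | in target axes [56.  -1.7 -7.4]
```

Target (0.488, 0.3485).

```bash
python3 -m inch '[[60,[28,-2,-8],[-0.2,1,-0.6]],[60,[18,0,-1],[0,0,0]],[60,[8,0,0],[0,0,0]],[60,[0,0,0],[0,0,0]]]'
python3 - <<'E'
from h import *
go([.488,.3485,.075],np.radians(80.6))
E
```

```text
time: 18.9
position: [0.4919, 0.3513, 0.0842]
tool_rot: [0.061, 0.7, -0.055, 0.709]
ft_force: [-0.2, 0.4, 0.6]
grip_width: 0.0601
t 18.9 pos [0.4919 0.3513 0.0842] F [-0.2  0.4  0.6] w 60.1 q6 -0.97
turn [-0.1  0.7 -0.6] | shift in present axes [ 9.2 -3.5 -3.5] | in target axes [ 9.2 -3.4 -3.4]
```

```bash
python3 -m inch '[[60,[9,-4,-5],[0,0.7,-0.6]],[60,[3,-1,-1],[0,0.2,-0.2]],[10,[0,0,0],[0,0,0]],[10,[0,0,0],[0,0,0]],[10,[0,0,0],[0,0,0]],[10,[0,0,0],[0,0,0]],[10,[0,0,0],[0,0,0]],[10,[0,0,0],[0,0,0]]]' 30
python3 - <<'E'
from h import *
go([.488,.3485,.075],np.radians(80.6))
E
```

```text
time: 19.9
position: [0.4865, 0.3479, 0.0739]
tool_rot: [0.057, 0.705, -0.059, 0.705]
ft_force: [-0.2, -0.6, -0.3]
grip_width: 0.0198
t 19.9 pos [0.4865 0.3479 0.0739] F [-0.2 -0.6 -0.3] w 19.8 q6 -0.97
turn [-0.1 -0.   0.2] | shift in present axes [-1.1  0.8  1.3] | in target axes [-1.1  0.8  1.3]
```

```bash
python3 -m inch '[[10,[-20,0,0],[0,0,0]],[10,[-50,0,0],[0,0,0]],[10,[-60,0,0],[0,0,0]],[10,[-60,0,0],[0,0,0]],[10,[-60,0,0],[0,0,0]],[10,[-20,0,0],[0,0,0]]]' | grep -E 'pos|width'
python3 -m inch '[[10,[0,-20,4],[0,0,0]],[10,[0,-50,10],[0,0,0]],[10,[0,-60,11],[0,0,0]],[10,[0,-60,11],[0,0,0]],[10,[0,-60,11],[0,0,0]],[10,[0,-60,11],[0,0,0]],[10,[0,-60,11],[0,0,0]],[10,[0,-60,11],[0,0,0]],[10,[0,-60,11],[0,0,0]],[10,[0,-60,11],[0,0,0]],[10,[0,-60,11],[0,0,0]],[10,[0,-30,6],[0,0,0]]]'
python3 - <<'E'
from h import *
go([.515,-.3513,.22],np.radians(91))
E
```

```text
position: [0.4857, 0.3479, 0.3485]
grip_width: 0.0199
time: 22.15
position: [0.4804, -0.3205, 0.332]
tool_rot: [0.058, 0.719, -0.059, 0.69]
ft_force: [0.2, 1.4, -0.6]
grip_width: 0.0197
t 22.15 pos [ 0.4804 -0.3205  0.332 ] F [ 0.2  1.4 -0.6] w 19.7 q6 -2.17
turn [-10.5  -2.4   0.1] | shift in present axes [110.4 -24.1  43.8] | in target axes [112.  -31.4  34.1]
```

```bash
python3 -m inch '[[10,[30,-15,20],[-10.5,-2.4,0.1]],[10,[50,-18,18],[0,0,0]],[10,[40,-3,5],[0,0,0]],[10,[15,0,0],[0,0,0]]]' | grep pos
python3 - <<'E'
from h import *
go([.523,-.3511,.19],np.radians(91))
E
```

```text
position: [0.5117, -0.3647, 0.186]
t 22.65 pos [ 0.5117 -0.3647  0.186 ] F [-0.7  0.3 -0.6] w 19.2 q6 -2.38
turn [-0.2 -0.4 -0.3] | shift in present axes [-4.1 13.4 11.4] | in target axes [-4.  13.4 11.5]
```

```bash
python3 -m inch '[[10,[-4,14,12],[-0.2,-0.4,-0.3]],[10,[0,2,2],[0,0,0]],[10,[0,0,0],[0,0,0]]]' | grep pos
python3 - <<'E'
from h import *
go([.523,-.3511,.155],np.radians(91))
c=cam("wrist");np.savez("w8.npz",*c);shot("wrist","w8.png");shot("side","d8.png")
a=cv2.imread("pics/w8.png")[140:290,200:350];d=cv2.imread("pics/d8.png")[95:170,220:300]
A=cv2.resize(a,(510,510),interpolation=cv2.INTER_CUBIC);D=cv2.resize(d,(290,272),interpolation=cv2.INTER_CUBIC)
D=cv2.copyMakeBorder(D,0,510-272,0,0,0);cv2.imwrite("pics/v11.png",np.hstack([A,D]))
E
```

```text
position: [0.5253, -0.3467, 0.1912]
t 23.02 pos [ 0.5253 -0.3467  0.1912] F [ 0.8  0.1 -1.5] w 19.6 q6 -2.35
turn [ 0.1 -0.  -0.1] | shift in present axes [36.2 -4.4 -2.4] | in target axes [36.2 -4.3 -2.4]
```

View pics/v11.png

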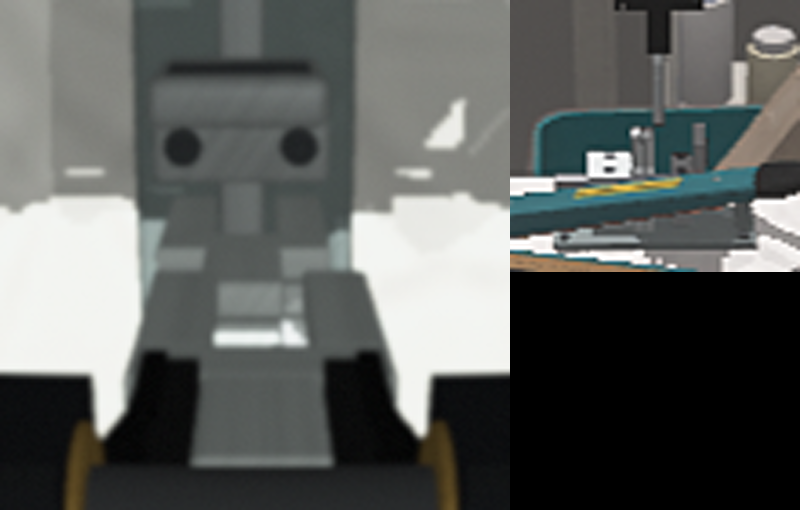

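Wrist crop: jaw front edge row 181, shim1's shoulder tops rows 247–270, held tab's top near edge row 463; side crop shows held shim between plate and the two-shim stack.

```bash
python3 - <<'E'
from h import *
z=np.load("w8.npz");c=[z[k] for k in z.files]
f=lambda x,y,h:np.round(atz("wrist",(200+x/3.4,140+y/3.4),h,c),4)
print("jaw",f(155,180,.072),f(327,180,.072),"shim1 shoulder near",f(182,247,.076),f(305,247,.076),"far",f(180,270,.076))
print("held near top edge",f(192,463,.2163),f(333,463,.2163),"rail",f(222,205,.06),f(260,205,.06))
E
```

```text
jaw [ 0.5138 -0.3733  0.072 ] [ 0.513  -0.3284  0.072 ] shim1 shoulder near [ 0.5307 -0.3659  0.076 ] [ 0.5301 -0.3338  0.076 ] far [ 0.537  -0.3665  0.076 ]
held near top edge [ 0.5218 -0.3553  0.2163] [ 0.5215 -0.3358  0.2163] rail [ 0.5231 -0.3561  0.06  ] [ 0.523  -0.3457  0.06  ]
```

```bash
python3 -m inch '[[10,[3,-4.5,-4.5],[0,0,0]],[10,[2,-1,-1],[0,0,0]],[10,[0,0,0],[0,0,0]]]' | grep pos
python3 - <<'E'
from h import *
go([.5213,-.3513,.155],np.radians(91))
E
```

```text
position: [0.5197, -0.3539, 0.1874]
t 23.5 pos [ 0.5197 -0.3539  0.1874] F [ 0.4 -0.4 -2.4] w 19.6 q6 -2.36
turn [0.  0.1 0.1] | shift in present axes [32.4  2.6  1.6] | in target axes [32.4  2.6  1.6]
```

```bash
python3 -m inch '[[10,[8,1.8,1],[0,0,0]],[10,[10,0.5,0.4],[0,0,0]],[10,[10,0,0],[0,0,0]]]' | grep pos
python3 - <<'E'
from h import *
go([.5213,-.3513,.12],np.radians(91))
E
```

```text
position: [0.5214, -0.3518, 0.158]
t 23.88 pos [ 0.5214 -0.3518  0.158 ] F [ 0.5  0.6 -0.5] w 19.2 q6 -2.36
turn [-0.   0.1  0.1] | shift in present axes [38.   0.6 -0.2] | in target axes [38.   0.5 -0.1]
```

```bash
python3 -m inch '[[10,[12,0.4,0],[0,0,0]],[10,[12,0,0],[0,0,0]],[10,[12,0,0],[0,0,0]]]' | grep -E 'pos|ft'
python3 - <<'E'
from h import *
go([.5213,-.3513,.081],np.radians(91))
E
```

```text
position: [0.5212, -0.351, 0.1186]
ft_force: [0.2, -0.8, -0.9]
t 24.25 pos [ 0.5212 -0.351   0.1186] F [ 0.2 -0.8 -0.9] w 19.7 q6 -2.36
turn [0.  0.1 0.1] | shift in present axes [37.6 -0.3  0.1] | in target axes [37.6 -0.3  0.1]
```

```bash
python3 -m inch '[[10,[12,0,0],[0,0,0]],[10,[12,0,0],[0,0,0]],[10,[8,0,0],[0,0,0]],[10,[5,0,0],[0,0,0]],[10,[3,0,0],[0,0,0]]]' | grep -E 'pos|ft'
python3 -m inch '[[10,[-1,0,2],[0,0,0]],[10,[0,0,3],[0,0,0]],[10,[0,0,3],[0,0,0]],[10,[0,0,3],[0,0,0]]]' | grep -E 'pos|ft'
python3 - <<'E'
from h import *
go([.5213,-.3513,.081],np.radians(91))
E
```

```text
position: [0.5211, -0.3509, 0.0806]
ft_force: [-5.6, 5.1, 19.9]
position: [0.5263, -0.351, 0.0822]
ft_force: [-7.4, -0.8, 5.5]
t 25.38 pos [ 0.5263 -0.351   0.0822] F [-7.4 -0.8  5.5] w 19.9 q6 -2.35
turn [ 0.2 -0.8 -0. ] | shift in present axes [ 1.3 -0.2 -5. ] | in target axes [ 1.2 -0.2 -5. ]
```

Seated and against the stack. Release, retreat and go behind the push plate.

```bash
python3 -m inch '[[10,[1.5,0,-0.5],[0,-0.8,0]],[26,[0,0,0],[0,0,0]],[36,[0,0,0],[0,0,0]],[36,[0,0,0],[0,0,0]],[36,[-40,0,0],[0,0,0]],[36,[-40,0,0],[0,0,0]],[36,[-5,0,-5],[0,0,0]],[0,[0,0,-45],[0,0,0]],[0,[0,0,-45],[0,0,0]],[0,[0,0,-5],[0,0,0]]]' | grep -E 'pos|width'
python3 - <<'E'
from h import *
go([.45,-.352,.083],np.radians(91))
shot("wrist","w9.png")
for d in imaging.tip_of("wrist","shim2_mid"): print(d["pixel"],d["confidence"],np.round(atz("wrist",d["pixel"],.0605),4))
E
```

```text
position: [0.4247, -0.3523, 0.1636]
grip_width: 0.0136
t 26.62 pos [ 0.4247 -0.3523  0.1636] F [0.7 0.1 0.3] w 13.6 q6 -2.49
turn [ 0.4 -0.  -0.2] | shift in present axes [80.6 -0.5 25.3] | in target axes [80.6 -0.1 25.3]
[271.4, 315.4] 0.61 [ 0.5327 -0.3548  0.0605]
```

```bash
python3 -m inch '[[0,[30,0,14],[0.4,0,0]],[0,[35,0,10],[0,0,0]],[0,[10,0,0],[0,0,0]],[0,[0,0,0],[0,0,0]]]' | grep pos
python3 - <<'E'
from h import *
go([.466,-.352,.083],np.radians(91))
E
```

```text
position: [0.4569, -0.3548, 0.0869]
t 27.23 pos [ 0.4569 -0.3548  0.0869] F [ 0.4 -0.   0.1] w 0.5 q6 -2.45
turn [0.1 0.4 0.2] | shift in present axes [4.  2.6 9.1] | in target axes [3.9 2.6 9.1]
```

```bash
python3 -m inch '[[0,[4,2,7],[0.1,0.4,0.2]],[0,[0,0.5,3],[0,0,0]],[0,[0,0,3],[0,0,0]]]' | grep -E 'pos|ft'
for i in 1 2 3 4 5; do python3 -m inch '[[0,[0,0,3],[0,0,0]]]' | grep -E 'pos|ft'; done
```

```text
position: [0.4715, -0.3529, 0.0851]
ft_force: [-4.0, -1.7, -0.0]
position: [0.4735, -0.3529, 0.0852]
ft_force: [-4.1, -1.8, -2.2]
position: [0.4757, -0.3528, 0.0852]
ft_force: [-3.9, -1.9, -0.0]
position: [0.478, -0.3528, 0.0852]
ft_force: [-4.8, -1.5, 0.0]
position: [0.4802, -0.3527, 0.0852]
ft_force: [-6.6, -1.4, 2.2]
position: [0.4803, -0.3527, 0.0852]
ft_force: [-13.2, -3.6, 5.7]
```

Hard stop at ~10 mm travel, 6 mm short of the end stop: the stack is nipped. Push firmly and check.

```bash
python3 -m inch '[[0,[0,0,6],[0,0,0]],[0,[0,0,6],[0,0,0]]]' | grep -E 'pos|ft|time'
python3 - <<'E'
from h import *
go([.48,-.352,.083],np.radians(91))
a=shot("wrist","w10.png");s=shot("scene","s10.png");d=shot("side","d10.png")
A=cv2.resize(a[120:320,170:390],(440,400),interpolation=cv2.INTER_CUBIC);D=cv2.resize(d[95:170,215:305],(360,300),interpolation=cv2.INTER_CUBIC);S=cv2.resize(s[270:350,330:426],(360,300),interpolation=cv2.INTER_CUBIC)
A=cv2.copyMakeBorder(A,0,200,0,0,0);cv2.imwrite("pics/v12.png",np.hstack([A,np.vstack([D,S])])[:,:,::-1])
go([.48,-.352,.083],np.radians(91))
E
```

```text
time: 28.48
position: [0.48, -0.3526, 0.0855]
ft_force: [-18.9, -4.3, 8.8]
t 28.48 pos [ 0.48   -0.3526  0.0855] F [-18.9  -4.3   8.8] w 0.6 q6 -2.38
turn [ 0.5 -2.3 -0.2] | shift in present axes [2.5 0.6 0.1] | in target axes [ 2.5  0.6 -0. ]
t 28.62 pos [ 0.48   -0.3526  0.0854] F [-19.6  -5.4   7.3] w 0.5 q6 -2.38
turn [ 0.5 -2.2 -0.2] | shift in present axes [2.4 0.6 0.1] | in target axes [ 2.4  0.6 -0. ]
```

View pics/v12.png

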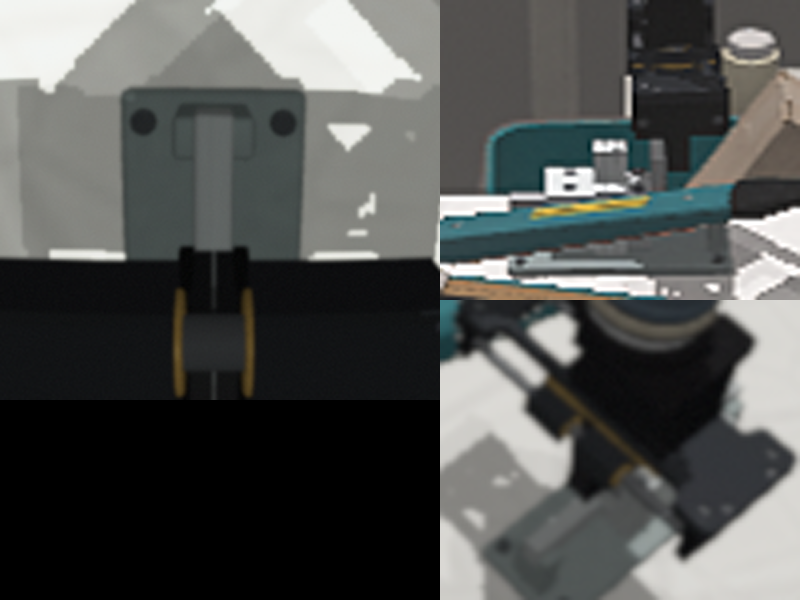

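Final view: the side crop shows three tabs packed upright at equal height (about (610,155)), plate at (655,165), fingers closed behind it. Steady at about 19 N; handing in.

```bash
python3 -c "
from rig import robot; print(robot.hand_in())"
```

```text
the job is handed in; nothing more can be done
None
```

I took two shims from the rack and set them astride the rail next to shim0. The jaw is now nipping the three-shim stack, and I handed the job in at about 28.6 s with the robot still pushing.

- **Number of shims:** With one shim added, I pushed the jaw and it stopped only after about 16–17 mm. That is the end stop, so I added a second. With two added, it stopped hard at about 10 mm.
- **Final push:** The jaw held still for the last 0.14 s before hand-in, with about 19 N on the push plate.
- **Shims:** The last side view shows the three tabs packed together, upright and level with each other. The downward force showed each added shim fully seated.
- **Left alone:** The third rack shim is still in its slot and I did not touch the purple look-alike. I made no contact with the bystanders that I know of, but I did not look at them again at the end.
- **Small disagreements:** The positions the detectors gave for the gap differed by a few mm. I therefore judged the travel by where the jaw met resistance, good to about 1 mm. The tool was tilted about 2° under the push load. I had no direct reading of the squeeze force on the stack. I estimate it at about 14 N from the push minus the spring.

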